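# Put the assay goods away: clean reagents first, specimens last

### The arm

A 6-joint arm with a two-finger parallel gripper is mounted at the origin on the work surface. World frame = base frame: x ahead of the robot, y to its left, z up, the work surface at z = 0. Lengths are in m, angles in rad, forces in N, time in s.
With the tool pointing down it reaches from about 0.375 to 0.75 m from the base axis. Payload 9 kg.
Tool frame: the origin (TCP) lies on the centre line of the jaws, within the pads' length; the fingertips stand 25 mm ahead of it and the grasp point (between the pads) lies 6 mm ahead of it; z points along the fingers, y is the line along which they close (so a half turn about z gives the same grasp; the last joint's range is limited). The gripper opens to 85 mm and grips with 20 to 120 N. Pads are 22 mm wide; open, the fingers measure 114 mm over their backs; the gripper's body (76 mm by 85 mm) begins 54 mm behind the grasp point. The pads swing forward as they close: fully open they stand 13 mm farther back than shut.
Start: joints at [0.887, 0.104, 0.097, 1.564, 0, 1.353], TCP at [0.269, 0.536, 0.228] pointing down, gripper open.
Joint ranges: [-2.99, 2.99], [-0.84, 1.86], [-1.1, 1.16], [-1.84, 2.11], [-1.51, 1.56], [-3.14, 3.14]. Speed limits (rad/s): [2.22, 2.22, 2.57, 3.14, 3.14, 3.14].

### API

Orientations are given as a rotation vector (axis times angle).
In Python, from bench import r gives the robot as it stands.
- The arm moves only by the shell command python3 -m jog 'ROWS' [FORCE]. ROWS is JSON, a list of rows, each a list of 7 numbers: the shift along the tool's x, y, z in units of 40 mm (1.0 is 40 mm), then the turn, a rotation vector about the tool's x, y, z in units of 5 degrees (1.0 is 5 degrees), then the opening, from -1 (shut) to 1 (fully open). In form: [[tx, ty, tz, rx, ry, rz, gripper], ...]. A call has 1 to 20 rows; each row shifts and turns the commanded pose from where the row before left it, along the tool's axes as they then stand; what a row does not reach is not made up. A row lasts 1/12 s, in which the tool goes at most 41.7 mm and 7.16 degrees, less where a joint would pass 70% of its speed; a pose out of reach is approached as far as the arm can. A call is refused whole if a number of a shift passes 1 or a number of a turn 1, either way. A call with a gripper value outside its range is refused whole. The fingers move at their own pace and stop on an object; FORCE is the grip in N (left out, the last holds). Time passes only in rows, so rows that do not move let the fingers close. It gives the time, the measured TCP pose, the force, the opening and the grip force at its end, in the units of the state.
- r.get_obs(): the state, without advancing time (a new reading comes with each control period).
- r.read_camera(name): name is "scene" or "side" or "wrist"; returns the picture (420x560x3 uint8, red, green, blue); there is no depth.
- r.camera_params(name): a dict with "vfov" (degrees; the focal length in pixels is half the picture's height over the tangent of half this angle, whatever the lens; pixels are square), "cx", "cy" (the principal point, pixels), "world_to_cam" (4x4, takes a point from world to camera coordinates). Camera axes: x right, y down, z forward; pixel columns grow to the right and rows downward; lengths in m; the calibration is good to about 2 mm. A picture is of the moment at which its call begins: read the wrist's pose just before it. camera_params takes no time and is no camera call; for the wrist camera it gives the pose at the moment of the call.
- r.job_done(): hands the job in; it is judged then, once.
Trained networks look in the newest picture that a camera, given by its name, has taken for a name from the list of things; names that differ only in an ending like _2 or _b are one class to them, and where a whole thing is asked for, a point or a joint stands for the part that bears it (a point fixed in the world has none). Each returns a list of dicts, best first, with "conf" (0 to 1); they miss things now and then, are a little off and sometimes report something else, mostly with a low value. They report only what shows in the picture. A call takes as long as a camera call. They do not tell look-alikes from the thing itself.
- r.silhouettes(camera, thing): "mask" (420x560 bool, what is visible of it) and "extent" ([left, top, right, bottom] in pixels, round what is visible of it).
The state is a dict: "time": time; "joints": joint angles; "qd": joint speeds; "tau": joint torques, N m; "tool_pos": TCP position; "tool_rot": TCP orientation; "contact_force": force on the tool from outside, world axes, zero at the start; "moment": the same for the moment, N m; "grip_width": opening from 0.0 (shut) to 1.0 (fully open); "finger_force": force on a finger pad.
Only numpy, scipy, OpenCV 4.12 (cv2) and the standard library are available. Lean on these libraries where they do the work, as an engineer would, in place of code of your own. Each camera call takes 0.05 s, during which the arm holds its last target. There are 200 camera calls.

### The job

Put away the goods on the lab bench, clean ones first: stand the two amber reagent bottles in the white tray, each in the bay whose floor has the colour of its cap, and seat the white reagent cartridge with the teal top in the slot of the dark carrier, lengthwise and flat on its floor. Only when those three are in, stand the two specimen pots in the grey tray, each in the bay whose floor has the colour of its lid; until then leave the pots where they are. Never tip anything over, set each thing down gently rather than dropping it, and leave everything standing upright.

Things in the scene. Friction and masses are not known exactly. Their poses are not given: they have to be found in the camera images.
- bottle_blue: Amber reagent bottle with a white paper label and a blue screw cap, standing upright: 42 mm diameter body, straight-sided from the foot up to 66 mm, then a shoulder; cap 30 mm diameter from 74 to 90 mm (total height 90 mm); about 0.14 kg. Round: its yaw does not matter. Origin: centre of its underside; z up along its axis.
- bottle_green: Amber reagent bottle with a white paper label and a green screw cap, standing upright: 42 mm diameter body, straight-sided from the foot up to 66 mm, then a shoulder; cap 30 mm diameter from 74 to 90 mm (total height 90 mm); about 0.14 kg. Round: its yaw does not matter. Origin: centre of its underside; z up along its axis.
- pot_red: White specimen pot with a red screw lid, standing upright: 68 mm tall; body 48 mm diameter at the foot widening to 52 mm; the lid is 55 mm diameter, from 50 to 68 mm above the foot, and is the place to grip. About 0.11 kg. Round: its yaw does not matter. Origin: centre of its underside; z up along its axis.
- pot_yellow: White specimen pot with a yellow screw lid, standing upright: 68 mm tall; body 48 mm diameter at the foot widening to 52 mm; the lid is 55 mm diameter, from 50 to 68 mm above the foot, and is the place to grip. About 0.11 kg. Round: its yaw does not matter. Origin: centre of its underside; z up along its axis.
- cartridge: White box-shaped reagent cartridge with a teal top and two dark dots on it: 70 mm long (its x), 32 mm wide (its y), 62 mm tall, about 0.13 kg; grip it across the 32 mm width. Either way round is the same. Origin: centre of its underside; z up.
- bottle_tray: White open tray fixed to the bench; two bays side by side along its y, each 66 mm square inside. The bay with the blue floor is centred at y = +35 mm, the one with the green floor at y = -35 mm (x = 0). Walls 4 mm thick, rims and divider 22 mm above the bench; bay floor 4 mm above the bench. Outer size 74 mm (x) by 144 mm (y). Origin: centre of its underside; z up.
- pot_tray: Grey open tray fixed to the bench, two square bays side by side along its y, each 76 mm square inside. The bay with the red floor is centred at y = +40 mm, the one with the yellow floor at y = -40 mm (x = 0). Walls 4 mm thick, rims and divider 22 mm above the bench; bay floor 4 mm above the bench. Outer size 84 mm (x) by 164 mm (y). Origin: centre of its underside; z up.
- carrier: Dark grey open carrier with a teal floor, fixed to the bench: a single slot 94 mm long (its x) and 56 mm wide (its y) inside. Walls 4 mm thick, rim 22 mm above the bench; slot floor 4 mm above the bench. Origin: centre of its underside; z up.
Not all that is in view belongs to the job. What is shaped like the carrier but pink is not meant.

How it is judged:
By the outcome, as a careful person would: the job done as asked, in the order asked, and still so for the second after the job is handed in, with the robot touching nothing.
It also fails if it takes over 144 s, if anything falls off the work surface, if the arm or the gripper's body presses on something with over 40 N, if the wrist force passes 120 N, or if a joint passes its speed limit or range.

## Working session

There is one attempt and no reset: what is moved stays moved. The work goes in short steps, Python scripts to look and compute and a shell command to move; the robot and the scene stay as the last step left them, time stands still between calls to the robot, and variables do not carry over. Pictures are saved under pics/ and viewed, at most 17 in all, crops included, and the job is handed in when it is done.

```bash
ls; mkdir -p pics; cat > h.py <<'E'
import numpy as np, cv2
from bench import r
from scipy.spatial.transform import Rotation as R
def snap(c,n):
    im=r.read_camera(c); cv2.imwrite(f'pics/{n}.png',im[...,::-1]); return im
def cam(c):
    p=r.camera_params(c); f=210/np.tan(np.radians(p['vfov'])/2); return f,p['cx'],p['cy'],np.array(p['world_to_cam']),p
def ray(c,u,v,z):
    f,cx,cy,T,_=cam(c); d=T[:3,:3].T@np.array([(u-cx)/f,(v-cy)/f,1]); o=-T[:3,:3].T@T[:3,3]
    return (o+d*(z-o[2])/d[2])
def proj(c,P):
    f,cx,cy,T,_=cam(c); q=np.atleast_2d(P)@T[:3,:3].T+T[:3,3]; return q[:,:2]/q[:,2:]*f+[cx,cy]
E
python3 - <<'E'
from h import *
snap('scene','s0');snap('side','d0');snap('wrist','w0')
for c in('scene','side','wrist'): print(r.camera_params(c))
o=r.get_obs();print(o)
for c in('scene','side','wrist'):
  for t in['bottle_blue','bottle_green','pot_red','pot_yellow','cartridge','bottle_tray','pot_tray','carrier']:
    print(c,t,[(round(d['conf'],2),d['extent']) for d in r.silhouettes(c,t)][:3])
E
```

```text
pics
{'vfov': 53.41680315360488, 'cx': 285.2677887373376, 'cy': 208.84843234421507, 'world_to_cam': array([[-0.55147407,  0.83418654, -0.00302671,  0.28705784],
       [ 0.65912365,  0.43351174, -0.61451086, -0.30526277],
       [-0.51130457, -0.34088178, -0.78890256,  1.37199101],
       [ 0.        ,  0.        ,  0.        ,  1.        ]])}
{'vfov': 56.23553962297208, 'cx': 280.29956080720973, 'cy': 210.60945266289832, 'world_to_cam': array([[ 0.78504744, -0.61942558, -0.00353203, -0.413339  ],
       [-0.46125392, -0.58075894, -0.67079346,  0.25517135],
       [ 0.41345537,  0.52823385, -0.7416358 ,  0.79733057],
       [ 0.        ,  0.        ,  0.        ,  1.        ]])}
{'vfov': 61.8057083397048, 'cx': 277.3760059502145, 'cy': 208.7601788914935, 'world_to_cam': array([[ 4.50751755e-01,  8.92649017e-01, -7.66927362e-04,
        -5.98794988e-01],
       [ 8.54987544e-01, -4.31486984e-01,  2.87776446e-01,
        -3.68760244e-02],
       [ 2.56552443e-01, -1.30371451e-01, -9.57697305e-01,
         3.79324001e-01],
       [ 0.00000000e+00,  0.00000000e+00,  0.00000000e+00,
     
[... 1229 characters left out ...]
])]
side bottle_blue [(0.94, [257.3, 189.7, 275.0, 227.4])]
side bottle_green [(0.93, [217.2, 171.7, 233.4, 202.4])]
side pot_red [(0.98, [149.6, 157.1, 174.0, 189.1])]
side pot_yellow [(0.64, [296.5, 301.4, 323.1, 343.9])]
side cartridge [(0.83, [276.5, 241.8, 302.8, 283.6])]
side bottle_tray [(0.67, [291.1, 171.7, 349.3, 219.0]), (0.35, [342.7, 283.1, 435.0, 360.6])]
side pot_tray [(0.3, [255.6, 191.0, 273.2, 230.2])]
side carrier [(0.84, [181.2, 131.4, 222.6, 156.1])]
wrist bottle_blue []
wrist bottle_green [(0.46, [64.2, 409.8, 90.7, 418.6])]
wrist pot_red []
wrist pot_yellow []
wrist cartridge []
wrist bottle_tray []
wrist pot_tray []
wrist carrier [(0.64, [217.1, 360.2, 271.9, 381.5])]
```

View pics/s0.png

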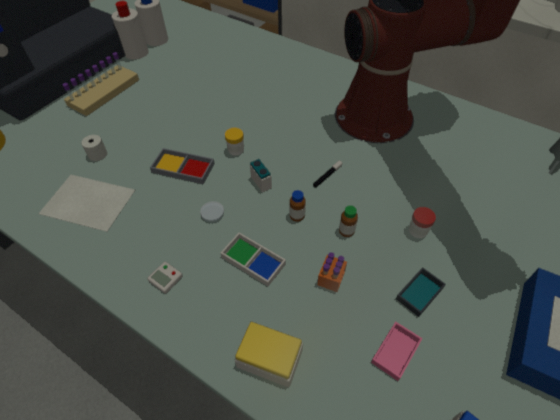

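View pics/d0.png

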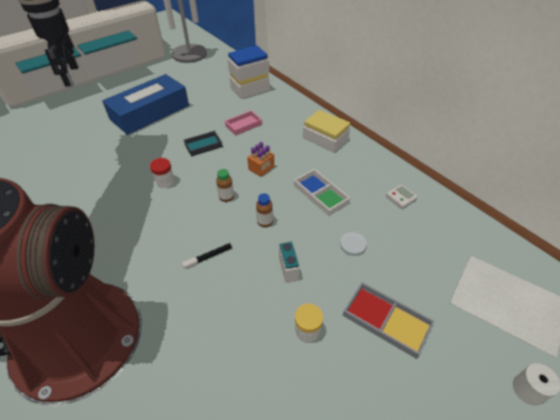

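View pics/w0.png

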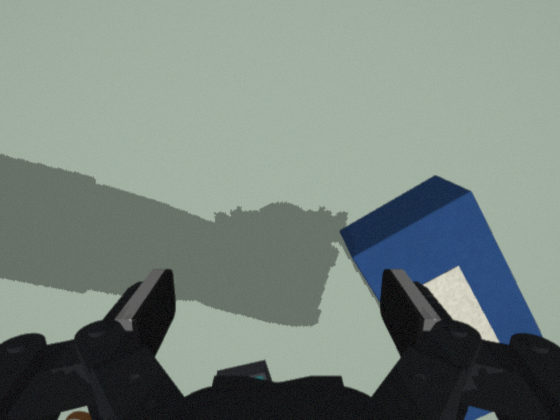

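The scene view shows all the goods and trays: pot tray at (182,166), bottle tray at (253,258), dark carrier at (421,292), pink decoy at (396,351). In the side view they are at (388,318), (321,190) and (203,143), with the decoy at (243,122). The wrist view shows only the bench and the blue box.

```bash
cat > fit.py <<'E'
from h import *
from scipy.optimize import minimize
def cyl(d,z): 
    a=np.linspace(0,2*np.pi,24,endpoint=False); return np.c_[d/2*np.cos(a),d/2*np.sin(a),0*a+z]
def box(x,y,z): return np.array([[sx*x/2,sy*y/2,h] for sx in(1,-1) for sy in(1,-1) for h in(0,z)])
bot=[np.r_[cyl(.042,0),cyl(.042,.066),cyl(.03,.09)]]
pot=[np.r_[cyl(.048,0),cyl(.055,.05),cyl(.055,.068)]]
M={'bottle_blue':bot,'bottle_green':bot,'pot_red':pot,'pot_yellow':pot,'cartridge':[box(.07,.032,.062)],
 'bottle_tray':[box(.074,.144,.022)],'pot_tray':[box(.084,.164,.022)],'carrier':[box(.102,.064,.022)]}
S=4
def render(c,pts,p):
    x,y,t=p; Q=pts@R.from_euler('z',t).as_matrix().T+[x,y,0]
    m=np.zeros((420*S,560*S),np.uint8); cv2.fillConvexPoly(m,cv2.convexHull(np.int32(np.round((proj(c,Q)+.5)*S))),1); return m>0
def fit(name,masks,p0,yaw):
    Ms={c:cv2.resize(m.astype(np.uint8),None,fx=S,fy=S,interpolation=cv2.INTER_NEAREST)>0 for c,m in masks.items()}
    def cost(q):
        p=[q[0]/100,q[1]/100,q[2]/3 if yaw else 0]; k=0
        for c,m in Ms.items():
            g=render(c,M[name][0],p); k+=1-(g&m).sum()/(g|m).sum()
        return k/len(Ms)
    best=None
    for t in ([0,.5,1,1.5,2,2.5,] if yaw else [0]):
        q=np.array([p0[0]*100,p0[1]*100]+([t*3] if yaw else []))
        s=minimize(cost,q,method='Nelder-Mead',options=dict(xatol=.02,fatol=1e-4,initial_simplex=np.vstack([q]+[q+e for e in 1.2*np.eye(len(q))])))
        if best is None or s.fun<best.fun: best=s
    q=best.x; return np.r_[q[:2]/100,[q[2]/3] if yaw else [0]],best.fun
def hull(m):
    h=np.zeros(m.shape,np.uint8); pts=cv2.findNonZero(m.astype(np.uint8)); cv2.fillConvexPoly(h,cv2.convexHull(pts),1); return h>0
def diff(im,e):
    l,t,rr,b=e; roi=cv2.GaussianBlur(im,(3,3),0)[t:b,l:rr].astype(float); edge=np.r_[roi[0],roi[-1],roi[:,0],roi[:,-1]]
    d=np.abs(roi-np.median(edge,0)).max(2)>28
    n,lab,st,_=cv2.connectedComponentsWithStats(d.astype(np.uint8)); k=1+np.argmax(st[1:,4])
    m=np.zeros(im.shape[:2],bool); m[t:b,l:rr]=lab==k; return hull(m)
E
cat > m.py <<'E'
from fit import *
im={c:r.read_camera(c) for c in('scene','side')}
ov={c:i[...,::-1].copy() for c,i in im.items()}
roi={'pot_tray':{'scene':(140,138,224,192),'side':(335,276,442,364)}}
ctr={'bottle_tray':(321,190)}
for n in M:
    ms={}
    for c in im:
        if n in roi: ms[c]=diff(im[c],roi[n][c]); continue
        L=r.silhouettes(c,n)
        if n=='bottle_tray' and c=='side': L=[d for d in L if d['extent'][1]<240]
        if L: ms[c]=hull(L[0]['mask'])
    c='side'if 'side' in ms else 'scene'; v,u=np.argwhere(ms[c]).mean(0)
    yaw=n in('cartridge','bottle_tray','pot_tray','carrier')
    p,e=fit(n,ms,ray(c,u,v,.02)[:2],yaw); print(n,list(ms),p.round(4),'iou loss',round(e,3))
    for c in im:
        cs,_=cv2.findContours(cv2.resize(render(c,M[n][0],p).astype(np.uint8),(560,420),interpolation=0),0,1); cv2.drawContours(ov[c],cs,-1,(255,0,255),1)
        if yaw:
            q=proj(c,[[p[0]-s*np.sin(p[2])*.035,p[1]+s*np.cos(p[2])*.035,.0] for s in(0,1)]).astype(int); cv2.line(ov[c],tuple(map(int,q[0])),tuple(map(int,q[1])),(255,255,255),1)
cv2.imwrite('pics/ov.png',np.hstack([cv2.resize(ov['scene'][110:340,130:460],None,fx=1.2,fy=1.2),cv2.resize(ov['side'][110:370,140:450],None,fx=1.2,fy=1.2)[:276]]))
E
python3 m.py
```

```text
bottle_blue ['scene', 'side'] [0.4827 0.0103 0.    ] iou loss 0.082
bottle_green ['scene', 'side'] [0.4546 0.1466 0.    ] iou loss 0.098
pot_red ['scene', 'side'] [0.3503 0.3005 0.    ] iou loss 0.077
pot_yellow ['scene', 'side'] [ 0.3729 -0.2806  0.    ] iou loss 0.079
cartridge ['scene', 'side'] [ 0.439  -0.1398  1.1156] iou loss 0.082
bottle_tray ['scene', 'side'] [ 0.6592 -0.0052  0.001 ] iou loss 0.054
pot_tray ['scene', 'side'] [ 0.5183 -0.365   0.2994] iou loss 0.046
carrier ['scene', 'side'] [ 0.6762  0.3829 -0.0229] iou loss 0.531
```

View pics/ov.png

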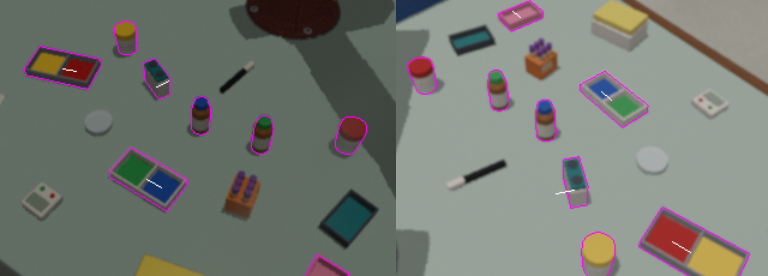

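```bash
cat > car.py <<'E'
from fit import *
ms={c:diff(r.read_camera(c),e) for c,e in {'scene':(388,258,457,324),'side':(174,124,230,162)}.items()}
v,u=np.argwhere(ms['side']).mean(0)
print(fit('carrier',ms,ray('side',u,v,.02)[:2],True),[np.argwhere(m).min(0).tolist()+np.argwhere(m).max(0).tolist() for m in ms.values()])
E
cat > go.py <<'E'
# go.py x y z closing_yaw_deg : shift (after turn) in tool units, turn in units
from h import *
import sys
x,y,z,c=map(float,sys.argv[1:5]); o=r.get_obs(); m=R.from_rotvec(o['tool_rot']).as_matrix()
now=np.degrees(np.arctan2(m[1,1],m[0,1])); d=(c-now+90)%180-90
print('tcp',o['tool_pos'].round(4),'closing yaw now',now.round(1),'q1,q6',o['joints'][[0,5]].round(2),'tilt',m[:,2].round(3))
q1=np.arctan2(y,x)-np.arcsin(.13/np.hypot(x,y)); w=np.array([x,y,z])-o['tool_pos']
for dd in(d,d-np.sign(d or 1)*180):
    m2=R.from_euler('z',dd,degrees=True).as_matrix()@m
    print('rz units',(-dd/5).round(2),'q6~',(o['joints'][5]+(q1-o['joints'][0])-np.radians(dd)).round(2),'shift after turn',(m2.T@w/.04).round(2))
print('shift before turn',(m.T@w/.04).round(2))
E
python3 car.py; python3 go.py .4827 .0103 .2 0
```

```text
(array([ 0.5189987 ,  0.3738025 , -0.19083343]), np.float64(0.07461859571490648)) [[268, 395, 317, 444], [130, 183, 156, 223]]
tcp [0.2695 0.5361 0.2283] closing yaw now 63.3 q1,q6 [0.89 1.35] tilt [ 0.  0. -1.]
rz units 12.66 q6~ 1.32 shift after turn [-13.15   5.33   0.71]
rz units -23.34 q6~ -1.82 shift after turn [13.15 -5.33  0.71]
shift before turn [-10.67  -9.35   0.71]
```

```bash
python3 -m jog '[[0,0,0,0,0,1,1],[0,0,0,0,0,1,1],[0,0,0,0,0,1,1],[0,0,0,0,0,1,1],[0,0,0,0,0,1,1],[0,0,0,0,0,1,1],[0,0,0,0,0,1,1],[0,0,0,0,0,1,1],[0,0,0,0,0,1,1],[0,0,0,0,0,1,1],[0,0,0,0,0,1,1],[0,0,0,0,0,1,1],[0,0,0,0,0,0.66,1]]' 40 && python3 -m jog '[[-0.7,0.3,0,0,0,0,1],[-0.7,0.3,0,0,0,0,1],[-0.7,0.3,0,0,0,0,1],[-0.7,0.3,0,0,0,0,1],[-0.7,0.3,0,0,0,0,1],[-0.7,0.3,0,0,0,0,1],[-0.7,0.3,0,0,0,0,1],[-0.7,0.3,0,0,0,0,1],[-0.7,0.3,0,0,0,0,1],[-0.7,0.3,0,0,0,0,1],[-0.7,0.3,0,0,0,0,1],[-0.7,0.3,0,0,0,0,1],[-0.7,0.3,0,0,0,0,1],[-0.7,0.3,0,0,0,0,1],[-0.7,0.3,0,0,0,0,1],[-0.7,0.3,0,0,0,0,1],[-0.7,0.3,0,0,0,0,1],[-0.7,0.2,0,0,0,0,1],[-0.55,0,0,0,0,0,1],[0,0,0,0,0,0,1]]'; python3 go.py .4827 .0103 .2 0
cat > wl.py <<'E'
from fit import *
import sys
n=sys.argv[1]; yaw=n in('cartridge','bottle_tray','pot_tray','carrier'); 
im=snap('wrist',sys.argv[2]) if len(sys.argv)>2 else r.read_camera('wrist')
for d in r.silhouettes('wrist',n)[:2]:
    h=hull(d['mask']); v,u=np.argwhere(h).mean(0); print(n,round(d['conf'],2),np.round(d['extent']),fit(n,{'wrist':h},ray('wrist',u,v,.03)[:2],yaw))
E
python3 wl.py bottle_blue w1; python3 wl.py bottle_green
```

```text
time: 3.33
tool_pos: [0.2695, 0.5361, 0.2282]
tool_rot: [2.226, 2.216, 0.0]
contact_force: [-0.8, -0.3, 0.4]
grip_width: 0.999
finger_force: 0.0
time: 5.0
tool_pos: [0.4819, 0.0068, 0.228]
tool_rot: [2.225, 2.218, -0.001]
contact_force: [-0.1, -0.1, 0.6]
grip_width: 0.999
finger_force: 0.0
tcp [0.4819 0.0068 0.228 ] closing yaw now -0.2 q1,q6 [-0.26  1.32] tilt [-0.    -0.001 -1.   ]
rz units -0.04 q6~ 1.32 shift after turn [0.09 0.02 0.7 ]
rz units 35.96 q6~ 4.46 shift after turn [-0.09 -0.02  0.7 ]
shift before turn [0.09 0.02 0.7 ]
bottle_blue 0.71 [257. 152. 304. 206.] (array([0.4836191 , 0.01273557, 0.        ]), np.float64(0.05877546079113827))
bottle_blue 0.31 [214. 265. 266. 353.] (array([ 0.44083483, -0.13168631,  0.        ]), np.float64(0.24501344463619212))
bottle_green 0.78 [218.   0. 272.  59.] (array([0.45515084, 0.14498698, 0.        ]), np.float64(0.020713910521387602))
```

View pics/w1.png

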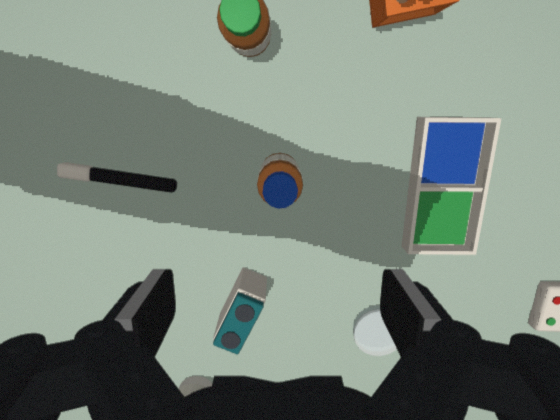

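The wrist view shows the blue-capped bottle at (280,180), the green one at (243,25), the cartridge at (240,315) and the bottle tray at (455,185). This agrees with the fits.

```bash
python3 wl.py bottle_tray; python3 wl.py cartridge; python3 -m jog '[[0.12,0.03,0.5,0,0,0,1],[0,0,0.7,0,0,0,1],[0,0,0.7,0,0,0,1],[0,0,0.7,0,0,0,1],[0,0,0.7,0,0,0,1],[0,0,0.6,0,0,0,1],[0,0,0.3,0,0,0,1],[0,0,0.2,0,0,0,1],[0,0,0,0,0,0,1],[0,0,0,0,0,0,-1],[0,0,0,0,0,0,-1],[0,0,0,0,0,0,-1],[0,0,0,0,0,0,-1],[0,0,0,0,0,0,-1],[0,0,0,0,0,0,-1],[0,0,0,0,0,0,-1],[0,0,0,0,0,0,-1],[0,0,0,0,0,0,-1]]' 40; python3 go.py .66 .03 .18 0
```

```text
bottle_tray 0.78 [400. 117. 499. 260.] (array([ 0.66146524, -0.00607042,  3.12913297]), np.float64(0.023028260942328904))
cartridge 0.93 [214. 270. 267. 357.] (array([ 0.44003943, -0.13792917,  1.1301696 ]), np.float64(0.05967240306862953))
time: 6.9
tool_pos: [0.4839, 0.0147, 0.0538]
tool_rot: [2.22, 2.22, 0.002]
contact_force: [-1.0, 0.2, 6.6]
grip_width: 0.463
finger_force: 39.4
tcp [0.4839 0.0147 0.0538] closing yaw now 0.0 q1,q6 [-0.24  1.33] tilt [ 0.002 -0.    -1.   ]
rz units 0.0 q6~ 1.42 shift after turn [ 0.38  4.41 -3.14]
rz units -36.0 q6~ -1.72 shift after turn [-0.38 -4.4  -3.16]
shift before turn [ 0.38  4.41 -3.14]
```

```bash
python3 -m jog '[[0,0,-0.2,0,0,0,-1],[0,0,-0.5,0,0,0,-1],[0,0,-0.5,0,0,0,-1],[0,0,-0.45,0,0,0,-1],[0.05,0.4,0,0,0,0,-1],[0.05,0.5,0,0,0,0,-1],[0.05,0.5,0,0,0,0,-1],[0.05,0.5,0,0,0,0,-1],[0.05,0.5,0,0,0,0,-1],[0.05,0.5,0,0,0,0,-1],[0.05,0.5,0,0,0,0,-1],[0.05,0.5,0,0,0,0,-1],[0.05,0.4,0,0,0,0,-1],[0,0.1,0,0,0,0,-1],[0,0,0,0,0,0,-1],[0,0,0,0,0,0,-1]]'; python3 go.py .66 .0325 .058 0; python3 wl.py bottle_green; python3 - <<'E'
from h import *
snap('wrist','w2');print(r.get_obs()['grip_width'])
E
```

```text
time: 8.23
tool_pos: [0.6582, 0.033, 0.1182]
tool_rot: [-2.221, -2.221, 0.001]
contact_force: [-0.6, -0.1, -1.0]
grip_width: 0.462
finger_force: 40.8
tcp [0.6582 0.033  0.1182] closing yaw now 0.0 q1,q6 [-0.15  1.42] tilt [-0.001  0.    -1.   ]
rz units 0.0 q6~ 1.42 shift after turn [-0.01  0.05  1.51]
rz units -36.0 q6~ -1.72 shift after turn [ 0.01 -0.04  1.51]
shift before turn [-0.01  0.05  1.51]
bottle_green 0.6 [ 0. 26. 13. 76.] (array([0.45379025, 0.14456387, 0.        ]), np.float64(0.04645838944249936))
0.4606360008521276
```

View pics/w2.png

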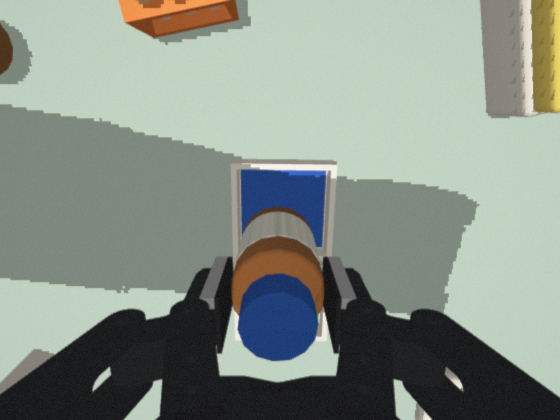

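The bottle hangs upright in the jaws (280,290), centred over the tray with the blue bay below it.

```bash
python3 -m jog '[[0,0.05,0.3,0,0,0,-1],[0,0,0.4,0,0,0,-1],[0,0,0.3,0,0,0,-1],[0,0,0.2,0,0,0,-1],[0,0,0.1,0,0,0,-1],[0,0,0.1,0,0,0,-1],[0,0,0.04,0,0,0,-1],[0,0,0.02,0,0,0,-1],[0,0,0,0,0,0,-1],[0,0,0,0,0,0,-1]]'
```

```text
time: 9.22
tool_pos: [0.6612, 0.0329, 0.0604]
tool_rot: [2.221, 2.221, 0.001]
contact_force: [-0.2, 0.1, -1.1]
grip_width: 0.462
finger_force: 40.8
```

```bash
python3 -m jog '[[0,0,0.03,0,0,0,-1],[0,0,0.03,0,0,0,-1],[0,0,0,0,0,0,-1],[0,0,0,0,0,0,-1]]'
```

```text
time: 9.55
tool_pos: [0.6612, 0.033, 0.058]
tool_rot: [2.221, 2.221, 0.001]
contact_force: [-0.8, -1.0, 2.2]
grip_width: 0.462
finger_force: 41.2
```

```bash
python3 -m jog '[[0,0,0,0,0,0,0.4],[0,0,0,0,0,0,0.4],[0,0,0,0,0,0,0.4],[0,0,0,0,0,0,0.4],[0,0,-0.3,0,0,0,0.4],[0,0,-0.6,0,0,0,0.4],[0,0,-0.8,0,0,0,0.6],[0,0,-0.8,0,0,0,1],[0,0,-0.5,0,0,0,1],[0.3,-0.6,0,0,0,0,1],[0.4,-0.7,0,0,0,0,1],[0.4,-0.7,0,0,0,0,1],[0.4,-0.7,0,0,0,0,1],[0.4,-0.7,0,0,0,0,1],[0.4,-0.7,0,0,0,0,1],[0.3,-0.7,0,0,0,0,1],[0.2,-0.36,0,0,0,0,1],[0,0,0,0,0,0,1],[0,0,0,0,0,0,1]]'; python3 go.py .4548 .1455 .053 0; python3 wl.py bottle_green;python3 wl.py bottle_blue;
```

```text
time: 11.13
tool_pos: [0.4545, 0.1453, 0.1786]
tool_rot: [2.219, 2.222, 0.002]
contact_force: [0.6, -0.5, 0.5]
grip_width: 0.998
finger_force: 0.0
tcp [0.4545 0.1453 0.1786] closing yaw now 0.1 q1,q6 [0.03 1.6 ] tilt [ 0.002  0.    -1.   ]
rz units 0.02 q6~ 1.6 shift after turn [0.   0.   3.14]
rz units -35.98 q6~ -1.54 shift after turn [-0.   -0.02  3.14]
shift before turn [0.   0.   3.14]
bottle_green 0.66 [252. 165. 305. 235.] (array([0.45535973, 0.14365198, 0.        ]), np.float64(0.03260914631618228))
bottle_blue 0.92 [457. 275. 549. 342.] (array([0.65370075, 0.03391748, 0.        ]), np.float64(0.279617721068551))
```

```bash
python3 -m jog '[[-0.02,0.02,0.5,0,0,0,1],[0,0,0.7,0,0,0,1],[0,0,0.7,0,0,0,1],[0,0,0.6,0,0,0,1],[0,0,0.4,0,0,0,1],[0,0,0.22,0,0,0,1],[0,0,0,0,0,0,1],[0,0,0,0,0,0,-1],[0,0,0,0,0,0,-1],[0,0,0,0,0,0,-1],[0,0,0,0,0,0,-1],[0,0,0,0,0,0,-1],[0,0,0,0,0,0,-1],[0,0,0,0,0,0,-1],[0,0,0,0,0,0,-1],[0,0,0,0,0,0,-1]]' 40; python3 go.py .6605 -.0405 .134 0
```

```text
time: 12.67
tool_pos: [0.4562, 0.1442, 0.0542]
tool_rot: [2.22, 2.221, 0.003]
contact_force: [-1.4, 0.0, 6.3]
grip_width: 0.457
finger_force: 39.6
tcp [0.4562 0.1442 0.0542] closing yaw now 0.0 q1,q6 [0.03 1.6 ] tilt [ 0.002  0.    -1.   ]
rz units 0.0 q6~ 1.31 shift after turn [-4.62  5.11 -1.98]
rz units -36.0 q6~ -1.83 shift after turn [ 4.62 -5.1  -2.01]
shift before turn [-4.62  5.11 -1.98]
```

```bash
python3 -m jog '[[0,0,-0.2,0,0,0,-1],[0,0,-0.5,0,0,0,-1],[0,0,-0.5,0,0,0,-1],[0,0,-0.5,0,0,0,-1],[-0.4,0,-0.3,0,0,0,-1],[-0.6,0,0,0,0,0,-1],[-0.6,0,0,0,0,0,-1],[-0.6,0,0,0,0,0,-1],[-0.6,0.3,0,0,0,0,-1],[-0.6,0.4,0,0,0,0,-1],[-0.6,0.5,0,0,0,0,-1],[-0.4,0.6,0,0,0,0,-1],[-0.22,0.6,0,0,0,0,-1],[0,0.6,0,0,0,0,-1],[0,0.6,0,0,0,0,-1],[0,0.6,0,0,0,0,-1],[0,0.6,0,0,0,0,-1],[0,0.31,0,0,0,0,-1],[0,0,0,0,0,0,-1],[0,0,0,0,0,0,-1]]'; python3 go.py .6605 -.0405 .058 0; python3 - <<'E'
from h import *
snap('wrist','w3')
E
```

```text
time: 14.33
tool_pos: [0.6596, -0.0405, 0.1326]
tool_rot: [-2.22, -2.222, 0.001]
contact_force: [-0.4, 0.5, -1.3]
grip_width: 0.464
finger_force: 41.0
tcp [ 0.6596 -0.0405  0.1326] closing yaw now 0.0 q1,q6 [-0.26  1.31] tilt [-0.001  0.    -1.   ]
rz units 0.01 q6~ 1.31 shift after turn [-0.    0.03  1.86]
rz units -35.99 q6~ -1.83 shift after turn [-0.   -0.02  1.86]
shift before turn [-0.    0.03  1.86]
```

View pics/w3.png

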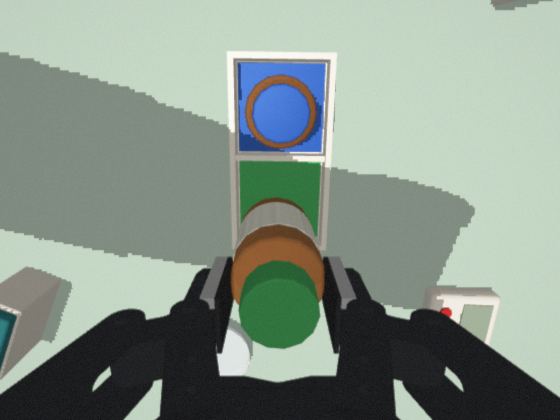

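The blue bottle stands upright and centred in the blue bay at (280,110); the green one is hanging ahead of its bay.

```bash
python3 -m jog '[[0,0.02,0.4,0,0,0,-1],[0,0,0.5,0,0,0,-1],[0,0,0.4,0,0,0,-1],[0,0,0.25,0,0,0,-1],[0,0,0.13,0,0,0,-1],[0,0,0.07,0,0,0,-1],[0,0,0.04,0,0,0,-1],[0,0,0.02,0,0,0,-1],[0,0,0,0,0,0,-1],[0,0,0.03,0,0,0,-1],[0,0,0,0,0,0,-1]]'
```

```text
time: 15.3
tool_pos: [0.6607, -0.0407, 0.0594]
tool_rot: [2.221, 2.221, 0.001]
contact_force: [-0.3, -0.4, -2.4]
grip_width: 0.458
finger_force: 41.0
```

```bash
python3 -m jog '[[0,0,0.02,0,0,0,-1],[0,0,0.02,0,0,0,-1],[0,0,0,0,0,0,-1],[0,0,0,0,0,0,-1]]'; python3 go.py .4395 -.1388 .18 -26
```

```text
time: 15.63
tool_pos: [0.6607, -0.0407, 0.0584]
tool_rot: [2.221, 2.221, 0.001]
contact_force: [-2.6, 0.2, 5.7]
grip_width: 0.465
finger_force: 41.8
tcp [ 0.6607 -0.0407  0.0584] closing yaw now 0.0 q1,q6 [-0.26  1.31] tilt [ 0.001 -0.    -1.   ]
rz units 5.2 q6~ 1.43 shift after turn [-4.63 -3.89 -3.04]
rz units -30.8 q6~ -1.71 shift after turn [ 4.63  3.9  -3.04]
shift before turn [-2.45 -5.53 -3.05]
```

```bash
python3 -m jog '[[0,0,0,0,0,0,0.4],[0,0,0,0,0,0,0.4],[0,0,0,0,0,0,0.4],[0,0,0,0,0,0,0.4],[0,0,-0.3,0,0,0,0.4],[0,0,-0.6,0,0,0,0.4],[0,0,-0.8,0,0,0,0.6],[0,0,-0.8,0,0,0,0.6],[0,0,-0.5,0,0,0,0.6],[-0.35,-0.8,0,0,0,0,0.6],[-0.35,-0.8,0,0,0,0,0.6],[-0.35,-0.8,0,0,0,0,0.6],[-0.35,-0.8,0,0,0,0,0.6],[-0.35,-0.8,0,0,0,0,0.6],[-0.35,-0.8,0,0,0,0,0.6],[-0.35,-0.73,0,0,0,0,0.6],[0,0,0,0,0,0,0.6],[0,0,0,0,0,0,0.6]]'; python3 wl.py cartridge w4; python3 -m jog '[[0,0,0,0,0,1,0.6],[0,0,0,0,0,1,0.6],[0,0,0,0,0,1,0.6],[0,0,0,0,0,1,0.6],[0,0,0,0,0,1,0.6],[0,0,0,0,0,0.15,0.6],[0,0,0,0,0,0,0.6]]'; python3 wl.py cartridge w4;  python3 go.py .4395 -.1388 .05 -25.7
```

```text
time: 17.13
tool_pos: [0.4388, -0.1394, 0.1786]
tool_rot: [2.222, 2.218, 0.001]
contact_force: [0.9, 0.1, -0.1]
grip_width: 0.798
finger_force: 0.0
cartridge 0.84 [240. 144. 313. 244.] (array([ 0.44099662, -0.13868021,  1.12168657]), np.float64(0.04704778106942775))
time: 17.82
tool_pos: [0.4399, -0.1382, 0.1774]
tool_rot: [-2.658, -1.674, -0.0]
contact_force: [0.4, -0.3, 0.3]
grip_width: 0.801
finger_force: 0.0
cartridge 0.89 [256. 150. 298. 244.] (array([ 0.44007528, -0.13979721,  1.11272374]), np.float64(0.06628367362782395))
tcp [ 0.4396 -0.1384  0.1774] closing yaw now -25.5 q1,q6 [-0.59  1.43] tilt [-0.  0. -1.]
rz units 0.03 q6~ 1.43 shift after turn [-0.01  0.    3.19]
rz units -35.97 q6~ -1.71 shift after turn [ 0.01 -0.    3.19]
shift before turn [-0.01  0.    3.19]
```

View pics/w4.png

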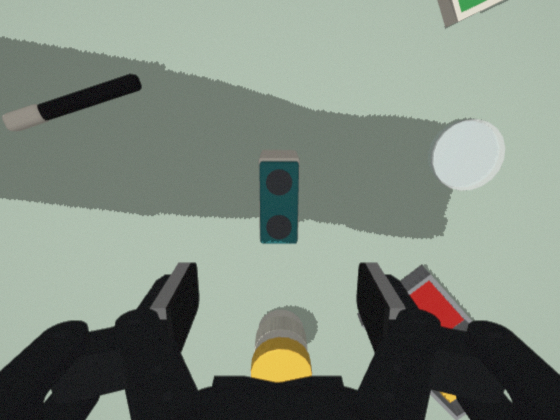

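The cartridge at (279,200) is square between the jaws, and the yellow pot is well clear at (280,350).

```bash
python3 -m jog '[[0,0,0.5,0,0,0,0.6],[0,0,0.7,0,0,0,0.6],[0,0,0.7,0,0,0,0.6],[0,0,0.6,0,0,0,0.6],[0,0,0.4,0,0,0,0.6],[0,0,0.25,0,0,0,0.6],[0,0,0,0,0,0,0.6],[0,0,0,0,0,0,-1],[0,0,0,0,0,0,-1],[0,0,0,0,0,0,-1],[0,0,0,0,0,0,-1],[0,0,0,0,0,0,-1],[0,0,0,0,0,0,-1],[0,0,0,0,0,0,-1],[0,0,0,0,0,0,-1]]' 40; python3 -m jog '[[0,0,-0.2,0,0,0,-1],[0,0,-0.5,0,0,0,-1],[0,0,-0.8,0,0,0,-1],[0,0,-0.8,0,0,0,-1],[0,0,-0.6,0,0,0,-1],[0,0,-0.3,0,0,0,-1],[0,0,0,0,0,0,-1]]';python3 go.py .519 .374 .18 79.1
```

```text
time: 19.17
tool_pos: [0.4402, -0.1393, 0.0529]
tool_rot: [2.658, 1.67, 0.002]
contact_force: [-0.2, 0.0, 6.7]
grip_width: 0.33
finger_force: 39.7
time: 19.75
tool_pos: [0.4405, -0.1395, 0.1825]
tool_rot: [2.657, 1.669, 0.003]
contact_force: [0.3, -0.7, -2.3]
grip_width: 0.335
finger_force: 40.0
tcp [ 0.4405 -0.1395  0.1825] closing yaw now -25.7 q1,q6 [-0.59  1.43] tilt [ 0.004 -0.002 -1.   ]
rz units 15.03 q6~ 3.75 shift after turn [ -0.5  -12.98   0.  ]
rz units -20.97 q6~ 0.61 shift after turn [ 0.5  12.98  0.12]
shift before turn [12.42 -3.81  0.04]
```

```bash
python3 -m jog '[[0.3,-0.1,0,0,0,0,-1],[0.5,-0.16,0,0,0,0,-1],[0.67,-0.2,0,0,0,0,-1],[0.67,-0.2,0,0,0,0,-1],[0.67,-0.2,0,0,0,0,-1],[0.67,-0.2,0,0,0,0,-1],[0.67,-0.2,0,0,0,0,-1],[0.67,-0.2,0,0,0,0,-1],[0.67,-0.2,0,0,0,0,-1],[0.67,-0.2,0,0,0,0,-1],[0.67,-0.2,0,0,0,0,-1],[0.67,-0.2,0,0,0,0,-1],[0.67,-0.2,0,0,0,0,-1],[0.67,-0.2,0,0,0,0,-1],[0.67,-0.2,0,0,0,0,-1],[0.67,-0.2,0,0,0,0,-1],[0.67,-0.2,0,0,0,0,-1],[0.67,-0.2,0,0,0,0,-1],[0.5,-0.2,0,0,0,0,-1],[0.4,-0.2,0,0,0,0,-1]]'; python3 -m jog '[[0,0,0,0,0,-0.5,-1],[0,0,0,0,0,-1,-1],[0,0,0,0,0,-1,-1],[0,0,0,0,0,-1,-1],[0,0,0,0,0,-1,-1],[0,0,0,0,0,-1,-1],[0,0,0,0,0,-1,-1],[0,0,0,0,0,-1,-1],[0,0,0,0,0,-1,-1],[0,0,0,0,0,-1,-1],[0,0,0,0,0,-1,-1],[0,0,0,0,0,-1,-1],[0,0,0,0,0,-1,-1],[0,0,0,0,0,-1,-1],[0,0,0,0,0,-1,-1],[0,0,0,0,0,-1,-1],[0,0,0,0,0,-1,-1],[0,0,0,0,0,-1,-1],[0,0,0,0,0,-1,-1],[0,0,0,0,0,-1,-1]]'; python3 -m jog '[[0,0,0,0,0,-1,-1],[0,0,0,0,0,-0.5,-1],[0,0,0,0,0,0,-1]]';python3 go.py .519 .374 .0569 79.1;  python3 wl.py carrier w5
```

```text
time: 21.42
tool_pos: [0.515, 0.3772, 0.1766]
tool_rot: [-2.659, -1.672, 0.005]
contact_force: [-0.4, 0.1, -0.5]
grip_width: 0.334
finger_force: 39.9
time: 23.08
tool_pos: [0.515, 0.3755, 0.1769]
tool_rot: [-0.491, -3.1, 0.003]
contact_force: [0.9, 0.2, -1.9]
grip_width: 0.333
finger_force: 40.0
time: 23.33
tool_pos: [0.5151, 0.3755, 0.1771]
tool_rot: [-0.291, -3.126, 0.002]
contact_force: [-0.2, 0.2, -1.8]
grip_width: 0.332
finger_force: 40.0
tcp [0.5151 0.3755 0.1771] closing yaw now 79.4 q1,q6 [0.43 0.61] tilt [-0.003 -0.001 -1.   ]
rz units 0.06 q6~ 0.61 shift after turn [-0.11 -0.01  3.  ]
rz units -35.94 q6~ -2.53 shift after turn [0.1  0.02 3.01]
shift before turn [-0.11 -0.01  3.  ]
carrier 0.78 [236. 136. 314. 249.] (array([ 0.51899448,  0.37114324, -0.2177243 ]), np.float64(0.24754312676564283))
carrier 0.68 [280. 318. 327. 382.] (array([0.71573373, 0.35693518, 3.06533802]), np.float64(0.6795834737334101))
```

View pics/w5.png

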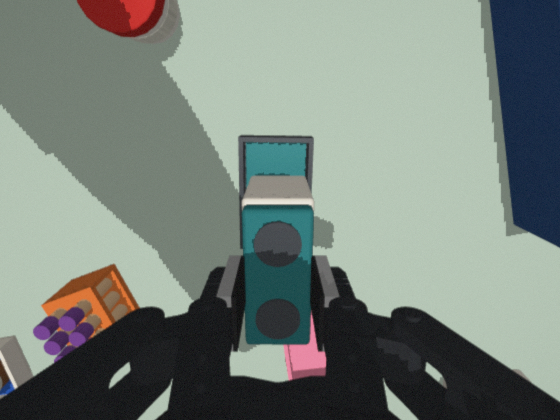

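The cartridge hangs lengthwise above the dark carrier, whose far end shows at (240–313,137). The edges are parallel and centred, and the pink decoy lies beyond at (305,355).

```bash
python3 -m jog '[[-0.1,0,0.4,0,0,0,-1],[0,0,0.6,0,0,0,-1],[0,0,0.6,0,0,0,-1],[0,0,0.5,0,0,0,-1],[0,0,0.35,0,0,0,-1],[0,0,0.22,0,0,0,-1],[0,0,0.1,0,0,0,-1],[0,0,0.07,0,0,0,-1],[0,0,0.05,0,0,0,-1],[0,0,0.02,0,0,0,-1],[0,0,0,0,0,0,-1],[0,0,0,0,0,0,-1]]'
```

```text
time: 24.43
tool_pos: [0.5203, 0.3754, 0.0638]
tool_rot: [0.294, 3.127, 0.001]
contact_force: [-0.3, -0.1, -1.5]
grip_width: 0.336
finger_force: 39.9
```

```bash
python3 -m jog '[[0.02,0,0.06,0,0,0,-1],[0,0,0.05,0,0,0,-1],[0,0,0.03,0,0,0,-1],[0,0,0,0,0,0,-1],[0,0,0.02,0,0,0,-1],[0,0,0,0,0,0,-1],[0,0,0,0,0,0,-1]]'
```

```text
time: 25.02
tool_pos: [0.5191, 0.3754, 0.0571]
tool_rot: [0.294, 3.128, 0.0]
contact_force: [-2.9, -0.4, 3.3]
grip_width: 0.332
finger_force: 40.5
```

```bash
python3 -m jog '[[0,0,0,0,0,0,0.2],[0,0,0,0,0,0,0.2],[0,0,0,0,0,0,0.2],[0,0,0,0,0,0,0.2],[0,0,-0.3,0,0,0,0.2],[0,0,-0.6,0,0,0,0.2],[0,0,-0.8,0,0,0,0.6],[0,0,-0.8,0,0,0,1],[0,0,-0.8,0,0,0,1],[0,0,-0.3,0,0,0,1],[0,0,0,0,0,0,1]]'; python3 wl.py cartridge; python3 wl.py pot_red; python3 go.py .35 .3 .2 0;python3 - <<'E'
from h import *
a=snap('scene','s1');b=snap('wrist','w6');d=r.read_camera('side')
cv2.imwrite('pics/c1.png',np.hstack([cv2.resize(d[110:240,150:360],None,fx=1.9,fy=1.9),cv2.resize(b,(400,300))[:247]])[...,::-1])
E
```

```text
time: 25.93
tool_pos: [0.5209, 0.3761, 0.206]
tool_rot: [0.293, 3.122, 0.006]
contact_force: [0.7, -0.1, -0.1]
grip_width: 0.999
finger_force: 0.0
cartridge 0.77 [256. 142. 294. 232.] (array([0.51660308, 0.37425359, 2.93709153]), np.float64(0.08600039983279717))
pot_red 0.79 [ 93.   0. 185.  42.] (array([0.35080309, 0.29840607, 0.        ]), np.float64(0.022782415594028826))
tcp [0.5184 0.375  0.1991] closing yaw now 79.3 q1,q6 [0.42 0.61] tilt [-0.002 -0.001 -1.   ]
rz units 15.85 q6~ 1.99 shift after turn [-1.87 -4.21 -0.02]
rz units -20.15 q6~ -1.15 shift after turn [ 1.87  4.21 -0.03]
shift before turn [ 3.79 -2.63 -0.01]
```

View pics/c1.png

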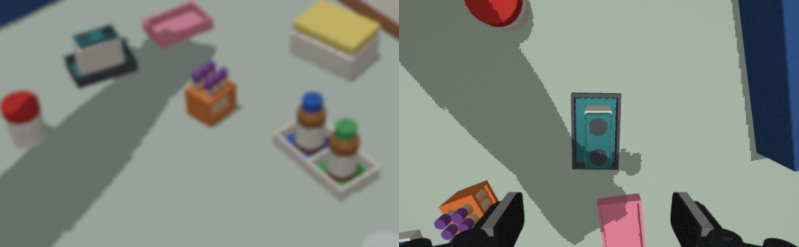

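The cartridge sits flat and lengthwise inside the dark carrier (right view: (597,135)), and both bottles stand in their matching bays. Next, the red pot.

```bash
python3 -m jog '[[0.4,-0.3,0,0,0,0,1],[0.7,-0.5,0,0,0,0,1],[0.7,-0.5,0,0,0,0,1],[0.7,-0.5,0,0,0,0,1],[0.7,-0.5,0,0,0,0,1],[0.58,-0.33,0,0,0,0,1],[0,0,0,0,0,1,1],[0,0,0,0,0,1,1],[0,0,0,0,0,1,1],[0,0,0,0,0,1,1],[0,0,0,0,0,1,1],[0,0,0,0,0,1,1],[0,0,0,0,0,1,1],[0,0,0,0,0,1,1],[0,0,0,0,0,1,1],[0,0,0,0,0,1,1],[0,0,0,0,0,1,1],[0,0,0,0,0,1,1],[0,0,0,0,0,0.4,1],[0,0,0,0,0,0,1]]'; python3 wl.py pot_red;  python3 go.py .3505 .2990 .064 17
```

```text
time: 27.95
tool_pos: [0.3506, 0.3, 0.2]
tool_rot: [-1.865, -2.528, 0.001]
contact_force: [0.1, -0.4, -0.5]
grip_width: 0.998
finger_force: 0.0
pot_red 0.82 [248. 156. 314. 228.] (array([0.35281953, 0.29956973, 0.        ]), np.float64(0.03428313283249951))
tcp [0.3507 0.3    0.2002] closing yaw now 17.4 q1,q6 [0.42 1.69] tilt [-0.001 -0.    -1.   ]
rz units 0.07 q6~ 1.69 shift after turn [-0.02 -0.01  3.4 ]
rz units -35.93 q6~ -1.45 shift after turn [0.02 0.01 3.4 ]
shift before turn [-0.02 -0.01  3.4 ]
```

```bash
python3 -m jog '[[0,0.03,0.5,0,0,0,1],[0,0,0.7,0,0,0,1],[0,0,0.7,0,0,0,1],[0,0,0.6,0,0,0,1],[0,0,0.45,0,0,0,1],[0,0,0.3,0,0,0,1],[0,0,0.13,0,0,0,1],[0,0,0,0,0,0,1],[0,0,0,0,0,0,-1],[0,0,0,0,0,0,-1],[0,0,0,0,0,0,-1],[0,0,0,0,0,0,-1],[0,0,0,0,0,0,-1],[0,0,0,0,0,0,-1],[0,0,0,0,0,0,-1],[0,0,0,0,0,0,-1]]' 40; python3 -m jog '[[0,0,-0.2,0,0,0,-1],[0,0,-0.5,0,0,0,-1],[0,0,-0.8,0,0,0,-1],[0,0,-0.8,0,0,0,-1],[0,0,-0.6,0,0,0,-1],[0,0,0,0,0,0,-1]]'; python3 go.py .5065 -.327 .18 17
```

```text
time: 29.38
tool_pos: [0.352, 0.3005, 0.0655]
tool_rot: [1.863, 2.53, 0.0]
contact_force: [-0.4, -0.2, 0.0]
grip_width: 0.001
finger_force: 0.0
time: 29.88
tool_pos: [0.3541, 0.3015, 0.1874]
tool_rot: [1.861, 2.527, 0.011]
contact_force: [0.7, 0.6, 0.5]
grip_width: -0.008
finger_force: 0.0
tcp [0.3541 0.3015 0.1874] closing yaw now 17.3 q1,q6 [0.42 1.69] tilt [ 0.007  0.003 -1.   ]
rz units 0.05 q6~ 0.48 shift after turn [-16.14  -0.95   0.16]
rz units -35.95 q6~ -2.66 shift after turn [16.14  0.95  0.21]
shift before turn [-16.13  -1.03   0.16]
```

The fingers shut on nothing, so I'll look.

```bash
python3 -m jog '[[0,0,0,0,0,0,1],[0,0,0,0,0,0,1],[0,0,0,0,0,0,1],[0,0,0,0,0,0,1],[0,0,0,0,0,0,1],[0,0,0,0,0,0,1]]'; python3 wl.py pot_red w7; python3 - <<'E'
from h import *
b=cv2.imread('pics/w7.png');d=r.read_camera('side')[...,::-1]; s=r.read_camera('scene')[...,::-1]
cv2.imwrite('pics/c2.png',np.hstack([cv2.resize(d[130:220,110:220],None,fx=2.5,fy=2.5),cv2.resize(s[190:280,380:460],None,fx=2.5,fy=2.5),cv2.resize(b,(300,225))]))
for c in('scene','side'): print([(round(x['conf'],2),x['extent']) for x in r.silhouettes(c,'pot_red')])
E
```

```text
time: 30.38
tool_pos: [0.3517, 0.3003, 0.1808]
tool_rot: [-1.863, -2.529, 0.001]
contact_force: [0.0, 0.1, 0.3]
grip_width: 0.845
finger_force: 0.0
pot_red 0.69 [245. 162. 312. 237.] (array([0.35250059, 0.29938332, 0.        ]), np.float64(0.03040939079271221))
[(0.88, [405.7, 205.7, 436.7, 237.9])]
[(0.57, [149.1, 159.2, 174.1, 189.1])]
```

View pics/c2.png

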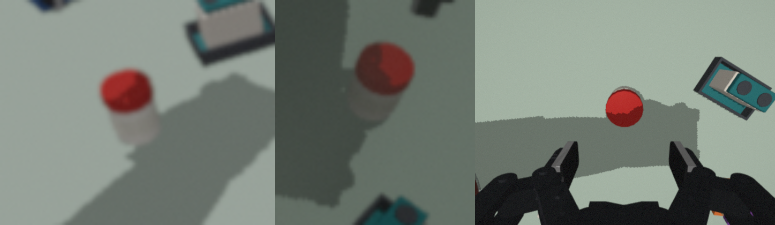

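The pot still stands upright and unmoved at its place. I'll go down again, lower this time, and watch the closing.

```bash
python3 -m jog '[[0,0,0.4,0,0,0,1],[0,0,0.6,0,0,0,1],[0,0,0.6,0,0,0,1],[0,0,0.5,0,0,0,1],[0,0,0.4,0,0,0,1],[0,0,0.3,0,0,0,1],[0,0,0.2,0,0,0,1],[0,0,0,0,0,0,1]]' 40; python3 - <<'E'
from h import *
a=r.read_camera('wrist'); s=r.read_camera('scene')[190:265,370:470]; d=r.read_camera('side')[120:210,100:220]
cv2.imwrite('pics/c3.png',np.hstack([cv2.resize(a,(400,300)),cv2.resize(d,(400,300))])[...,::-1])
E
python3 -m jog '[[0,0,0,0,0,0,-0.2],[0,0,0,0,0,0,-0.2],[0,0,0,0,0,0,-0.2],[0,0,0,0,0,0,-0.2],[0,0,0,0,0,0,-0.2]]'
```

```text
time: 31.35
tool_pos: [0.3512, 0.3001, 0.06]
tool_rot: [-1.862, -2.529, 0.003]
contact_force: [-0.4, -0.1, -0.4]
grip_width: 0.998
finger_force: 0.0
time: 31.92
tool_pos: [0.3501, 0.3004, 0.0648]
tool_rot: [-1.86, -2.528, 0.003]
contact_force: [-22.2, -8.2, 38.8]
grip_width: 0.401
finger_force: 20.0
```

View pics/c3.png

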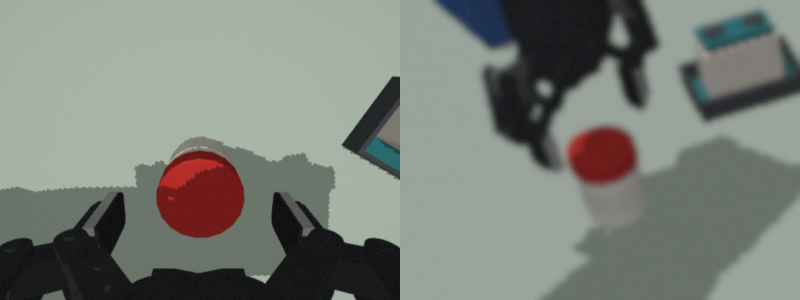

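```bash
python3 -m jog '[[0,0,-0.1,0,0,0,1],[0,0,-0.1,0,0,0,1],[0,0,0,0,0,0,1],[0,0,0,0,0,0,1],[0,0,0,0,0,0,1],[0,0,0,0,0,0,1],[0,0,0,0,0,0,1]]'; python3 wl.py pot_red; python3 - <<'E'
from h import *
o=r.get_obs();m=R.from_rotvec(o['tool_rot']).as_matrix()
for z in(0,.006,.025): print(z,proj('wrist',o['tool_pos']+m@[0,0,z]).round(), proj('wrist',o['tool_pos']+m@[0,.0425,z-.013]).round())
a=r.read_camera('wrist'); d=r.read_camera('side')[120:210,100:220]
cv2.imwrite('pics/c4.png',np.hstack([cv2.resize(a,(400,300)),cv2.resize(d,(400,300))])[...,::-1])
E
```

```text
time: 32.5
tool_pos: [0.3519, 0.3004, 0.0691]
tool_rot: [-1.863, -2.529, 0.001]
contact_force: [-0.2, 0.6, 0.2]
grip_width: 1.0
finger_force: 0.0
pot_red 0.78 [219. 188. 337. 321.] (array([0.35267568, 0.29950607, 0.        ]), np.float64(0.017241112947828596))
0 [[278. 269.]] [[378. 282.]]
0.006 [[278. 263.]] [[375. 276.]]
0.025 [[278. 247.]] [[364. 257.]]
```

View pics/c4.png

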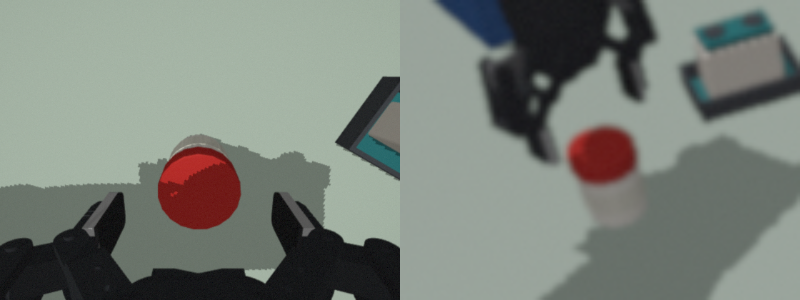

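The pot still stands and hasn't moved. The open fingertips sit at about the TCP's height, so they rode on the lid; the grip has to be about 20 mm lower.

```bash
python3 -m jog '[[0,0,0.2,0,0,0,1],[0,0,0.2,0,0,0,1],[0,0,0.17,0,0,0,1],[0,0,0,0,0,0,1],[0,0,0,0,0,0,0.5],[0,0,0,0,0,0,0.3],[0,0,0,0,0,0,0.1],[0,0,0,0,0,0,0],[0,0,0,0,0,0,0],[0,0,0,0,0,0,0]]' 30
```

```text
time: 33.53
tool_pos: [0.3524, 0.3007, 0.0471]
tool_rot: [1.863, 2.529, 0.001]
contact_force: [-0.5, -0.3, 3.5]
grip_width: 0.63
finger_force: 32.0
```

```bash
python3 -m jog '[[0,0,0,0,0,0,-1],[0,0,0,0,0,0,-1],[0,0,-0.1,0,0,0,-1],[0,0,-0.3,0,0,0,-1],[0,0,-0.6,0,0,0,-1],[0,0,-0.8,0,0,0,-1],[0,0,-0.8,0,0,0,-1],[0,0,-0.5,0,0,0,-1],[0,0,0,0,0,0,-1]]' 40; python3 go.py .5065 -.327 .17 17
```

```text
time: 34.28
tool_pos: [0.354, 0.3014, 0.1762]
tool_rot: [1.861, 2.527, 0.01]
contact_force: [-0.2, 0.6, -0.1]
grip_width: 0.627
finger_force: 42.4
tcp [0.354  0.3014 0.1762] closing yaw now 17.3 q1,q6 [0.42 1.69] tilt [ 0.006  0.003 -1.   ]
rz units 0.05 q6~ 0.48 shift after turn [-16.14  -0.95   0.13]
rz units -35.95 q6~ -2.66 shift after turn [16.14  0.95  0.18]
shift before turn [-16.13  -1.02   0.13]
```

```bash
python3 -m jog '[[-0.3,0,0,0,0,0,-1],[-0.5,0,0,0,0,0,-1],[-0.7,-0.05,0,0,0,0,-1],[-0.7,-0.05,0,0,0,0,-1],[-0.7,-0.05,0,0,0,0,-1],[-0.7,-0.05,0,0,0,0,-1],[-0.7,-0.05,0,0,0,0,-1],[-0.7,-0.05,0,0,0,0,-1],[-0.7,-0.05,0,0,0,0,-1],[-0.7,-0.05,0,0,0,0,-1],[-0.7,-0.05,0,0,0,0,-1],[-0.7,-0.05,0,0,0,0,-1],[-0.7,-0.05,0,0,0,0,-1],[-0.7,-0.05,0,0,0,0,-1],[-0.7,-0.05,0,0,0,0,-1],[-0.7,-0.05,0,0,0,0,-1],[-0.7,-0.05,0,0,0,0,-1],[-0.7,-0.05,0,0,0,0,-1],[-0.7,-0.05,0,0,0,0,-1],[-0.7,-0.05,0,0,0,0,-1]]';python3 -m jog '[[-0.7,-0.05,0,0,0,0,-1],[-0.7,-0.05,0,0,0,0,-1],[-0.7,0,0,0,0,0,-1],[-0.5,0,0,0,0,0,-1],[-0.1,0,0,0,0,0,-1],[0,0,0,0,0,0,-1],[0,0,0,0,0,0,-1]]'; python3 go.py .5065 -.327 .051 17; python3 wl.py pot_tray w8
```

```text
time: 35.95
tool_pos: [0.4765, -0.2233, 0.1703]
tool_rot: [-1.863, -2.529, -0.0]
contact_force: [-0.5, -0.0, 0.1]
grip_width: 0.627
finger_force: 42.4
time: 36.53
tool_pos: [0.5046, -0.3256, 0.1702]
tool_rot: [-1.862, -2.528, -0.001]
contact_force: [-0.4, -1.0, -1.1]
grip_width: 0.625
finger_force: 42.4
tcp [ 0.5046 -0.3256  0.1702] closing yaw now 17.3 q1,q6 [-0.79  0.48] tilt [-0.001  0.001 -1.   ]
rz units 0.05 q6~ 0.48 shift after turn [-0.05  0.04  2.98]
rz units -35.95 q6~ -2.66 shift after turn [ 0.04 -0.04  2.98]
shift before turn [-0.05  0.04  2.98]
pot_tray 0.69 [230. 143. 331. 241.] (array([ 0.52118285, -0.36348784,  0.32867835]), np.float64(0.474109449149997))
```

View pics/w8.png

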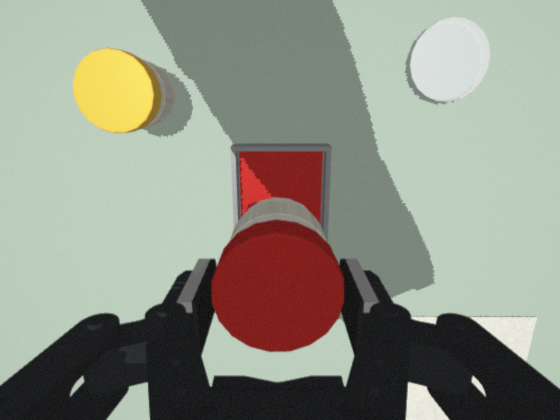

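The red pot hangs upright over the grey tray: the red bay is below it, its far rim at (232–330,147). The yellow pot is at (115,90).

```bash
python3 -c "
from h import *
print(ray('wrist',232,147,.022),ray('wrist',331,147,.022))"; python3 wl.py pot_yellow; python3 -m jog '[[-0.05,0.04,0.4,0,0,0,-1],[0,0,0.6,0,0,0,-1],[0,0,0.6,0,0,0,-1],[0,0,0.5,0,0,0,-1],[0,0,0.3,0,0,0,-1],[0,0,0.2,0,0,0,-1],[0,0,0.1,0,0,0,-1],[0,0,0.08,0,0,0,-1],[0,0,0.05,0,0,0,-1],[0,0,0,0,0,0,-1],[0,0,0,0,0,0,-1]]'
```

```text
[ 0.45742868 -0.30044113  0.022     ] [ 0.53613917 -0.27607034  0.022     ]
pot_yellow 0.91 [ 72.  49. 176. 137.] (array([ 0.37554238, -0.28184111,  0.        ]), np.float64(0.024543043120071717))
time: 37.65
tool_pos: [0.5074, -0.3281, 0.0582]
tool_rot: [1.862, 2.529, -0.0]
contact_force: [-0.8, -0.4, -1.1]
grip_width: 0.624
finger_force: 42.4
```

```bash
python3 -m jog '[[0,0,0.06,0,0,0,-1],[0,0,0.05,0,0,0,-1],[0,0,0.04,0,0,0,-1],[0,0,0,0,0,0,-1],[0,0,0.02,0,0,0,-1],[0,0,0.02,0,0,0,-1],[0,0,0,0,0,0,-1],[0,0,0,0,0,0,-1]]'
```

```text
time: 38.32
tool_pos: [0.5073, -0.3282, 0.0512]
tool_rot: [1.862, 2.529, -0.001]
contact_force: [-2.4, 2.1, 10.4]
grip_width: 0.626
finger_force: 43.5
```

```bash
python3 -m jog '[[0,0,0,0,0,0,0.6],[0,0,0,0,0,0,0.8],[0,0,0,0,0,0,1],[0,0,0,0,0,0,1],[0,0,0,0,0,0,1],[0,0,-0.2,0,0,0,1],[0,0,-0.6,0,0,0,1],[0,0,-0.8,0,0,0,1],[0,0,-0.8,0,0,0,1],[0,0,-0.6,0,0,0,1],[0.4,-0.5,0,0,0,0,1],[0.5,-0.7,0,0,0,0,1],[0.5,-0.7,0,0,0,0,1],[0.5,-0.7,0,0,0,0,1],[0.21,-0.22,0,0,0,0,1],[0,0,0,0,0,0,1],[0,0,0,0,0,0,1]]'; python3 wl.py pot_yellow; python3 wl.py pot_red; python3 go.py .3745 -.2812 .047 17.3
```

```text
time: 39.73
tool_pos: [0.3743, -0.281, 0.1707]
tool_rot: [1.863, 2.527, -0.001]
contact_force: [-0.1, -0.5, -0.2]
grip_width: 1.003
finger_force: 0.0
pot_yellow 0.78 [241. 161. 316. 242.] (array([ 0.37512962, -0.28106948,  0.        ]), np.float64(0.030303030303030276))
pot_red 0.69 [368. 251. 456. 317.] (array([ 0.50856849, -0.32953841,  0.        ]), np.float64(0.32725578762397844))
tcp [ 0.3749 -0.281   0.1698] closing yaw now 17.3 q1,q6 [-0.92  0.35] tilt [ 0.  0. -1.]
rz units -0.0 q6~ 0.34 shift after turn [-0.   -0.01  3.07]
rz units 36.0 q6~ 3.49 shift after turn [0.   0.01 3.07]
shift before turn [-0.   -0.01  3.07]
```

```bash
python3 -m jog '[[0,0,0.5,0,0,0,1],[0,0,0.7,0,0,0,1],[0,0,0.7,0,0,0,1],[0,0,0.5,0,0,0,1],[0,0,0.35,0,0,0,1],[0,0,0.2,0,0,0,1],[0,0,0.12,0,0,0,1],[0,0,0,0,0,0,1],[0,0,0,0,0,0,0.5],[0,0,0,0,0,0,0.3],[0,0,0,0,0,0,0],[0,0,0,0,0,0,0],[0,0,0,0,0,0,0],[0,0,0,0,0,0,-1],[0,0,0,0,0,0,-1]]' 40
```

```text
time: 41.18
tool_pos: [0.3749, -0.2814, 0.0484]
tool_rot: [1.862, 2.528, -0.001]
contact_force: [-0.1, 0.9, 7.6]
grip_width: 0.624
finger_force: 41.8
```

```bash
python3 -m jog '[[0,0,-0.1,0,0,0,-1],[0,0,-0.3,0,0,0,-1],[0,0,-0.6,0,0,0,-1],[0,0,-0.8,0,0,0,-1],[0,0,-0.8,0,0,0,-1],[0,0,-0.5,0,0,0,-1],[0,0,0,0,0,0,-1]]'; python3 go.py .5315 -.4045 .16 17.3
```

```text
time: 41.77
tool_pos: [0.3757, -0.2826, 0.177]
tool_rot: [1.858, 2.524, -0.003]
contact_force: [0.9, -0.4, -0.1]
grip_width: 0.622
finger_force: 42.2
tcp [ 0.3757 -0.2826  0.177 ] closing yaw now 17.3 q1,q6 [-0.92  0.35] tilt [ 0.005 -0.006 -1.   ]
rz units -0.01 q6~ 0.42 shift after turn [-4.07  2.81  0.46]
rz units 35.99 q6~ 3.56 shift after turn [ 4.07 -2.81  0.39]
shift before turn [-4.06  2.81  0.46]
```

```bash
python3 -m jog '[[-0.3,0.2,0,0,0,0,-1],[-0.5,0.35,0,0,0,0,-1],[-0.6,0.4,0,0,0,0,-1],[-0.6,0.4,0,0,0,0,-1],[-0.6,0.4,0,0,0,0,-1],[-0.6,0.4,0,0,0,0,-1],[-0.5,0.4,0,0,0,0,-1],[-0.36,0.26,0,0,0,0,-1],[0,0,0,0,0,0,-1],[0,0,0,0,0,0,-1]]'; python3 go.py .5315 -.4045 .0524 17.3; python3 - <<'E'
from h import *
snap('wrist','w9')
E
```

```text
time: 42.6
tool_pos: [0.5298, -0.4024, 0.1701]
tool_rot: [-1.862, -2.528, -0.001]
contact_force: [-0.6, 0.2, -0.7]
grip_width: 0.625
finger_force: 42.3
tcp [ 0.5298 -0.4024  0.1701] closing yaw now 17.3 q1,q6 [-0.85  0.42] tilt [-0.001  0.001 -1.   ]
rz units -0.01 q6~ 0.42 shift after turn [-0.07  0.03  2.94]
rz units 35.99 q6~ 3.56 shift after turn [ 0.06 -0.02  2.94]
shift before turn [-0.07  0.03  2.94]
```

View pics/w9.png

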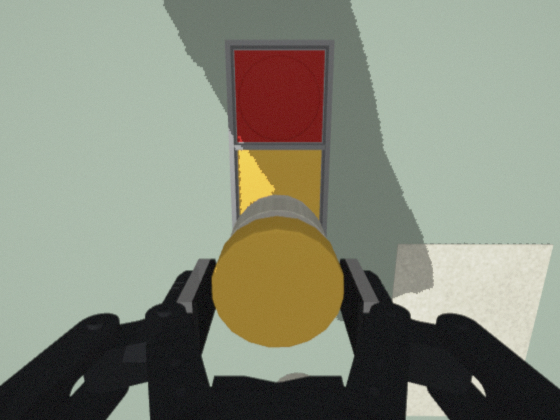

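The red pot's lid shows centred in the red bay (280,97), and the yellow pot hangs over the yellow bay (divider at row 146). Now lowering it.

```bash
python3 -m jog '[[-0.06,0.03,0.4,0,0,0,-1],[0,0,0.6,0,0,0,-1],[0,0,0.6,0,0,0,-1],[0,0,0.5,0,0,0,-1],[0,0,0.3,0,0,0,-1],[0,0,0.2,0,0,0,-1],[0,0,0.1,0,0,0,-1],[0,0,0.05,0,0,0,-1],[0,0,0.05,0,0,0,-1],[0,0,0,0,0,0,-1],[0,0,0,0,0,0,-1]]'
```

```text
time: 43.57
tool_pos: [0.532, -0.4047, 0.0599]
tool_rot: [1.862, 2.529, -0.0]
contact_force: [0.6, -0.4, -0.5]
grip_width: 0.629
finger_force: 42.3
```

```bash
python3 -m jog '[[0,0,0.06,0,0,0,-1],[0,0,0.05,0,0,0,-1],[0,0,0.04,0,0,0,-1],[0,0,0,0,0,0,-1],[0,0,0.02,0,0,0,-1],[0,0,0.01,0,0,0,-1],[0,0,0,0,0,0,-1],[0,0,0,0,0,0,-1]]'
```

```text
time: 44.23
tool_pos: [0.5317, -0.4045, 0.0525]
tool_rot: [1.863, 2.529, -0.0]
contact_force: [-2.3, 1.2, 5.7]
grip_width: 0.624
finger_force: 42.8
```

```bash
python3 -m jog '[[0,0,0,0,0,0,0.6],[0,0,0,0,0,0,0.8],[0,0,0,0,0,0,1],[0,0,0,0,0,0,1],[0,0,0,0,0,0,1],[0,0,-0.2,0,0,0,1],[0,0,-0.6,0,0,0,1],[0,0,-0.8,0,0,0,1],[0,0,-0.8,0,0,0,1],[0,0,-0.8,0,0,0,1],[0,0,-0.8,0,0,0,1],[0.5,0,0,0,0,0,1],[0.7,0,0,0,0,0,1],[0.7,0,0,0,0,0,1],[0.7,0,0,0,0,0,1],[0.7,0,0,0,0,0,1],[0,0,0,0,0,0,1],[0,0,0,0,0,0,1]]'; python3 - <<'E'
from h import *
s=r.read_camera('scene')[110:340,130:460];d=r.read_camera('side')[110:370,140:450]
cv2.imwrite('pics/f.png',np.hstack([cv2.resize(s,(400,280)),cv2.resize(d,(400,335))[55:]])[...,::-1])
E
```

```text
time: 45.73
tool_pos: [0.4926, -0.2774, 0.2129]
tool_rot: [1.86, 2.53, -0.0]
contact_force: [-0.3, -0.4, -0.4]
grip_width: 1.001
finger_force: 0.0
```

View pics/f.png

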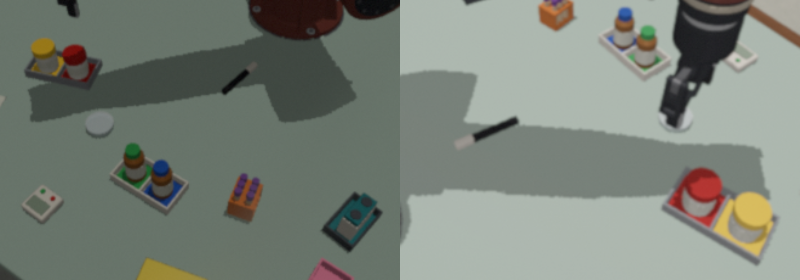

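Both pots, both bottles and the cartridge stand upright in their right places, and the gripper is clear of everything.

```bash
python3 -c "
from bench import r
print(r.job_done())"
```

```text
the job is handed in; nothing more can be done
None
```

The job is handed in at about 46 s, clean goods first: both bottles, the cartridge and both pots stand upright in their matching places; the first two tries at the red pot missed, the second pressing its lid with about 39 N on the fingers without moving it.

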